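# Dot-punch a sample tag on the sprung marking station

### The arm

A 7-joint arm with a two-finger parallel gripper is mounted at the origin on the work surface. World frame = base frame: x ahead of the robot, y to its left, z up, the work surface at z = 0. Lengths are in mm, angles in rad, forces in N, time in s.
With the tool pointing down it reaches from about 400 to 875 mm from the base axis. Payload 4.4 kg.
Tool frame: the origin (TCP) lies at the very end of the fingers, on their centre line; the grasp point (between the pads) lies 19 mm behind it; z points along the fingers, x is the direction in which the jaws open and shut, and the axes are right-handed (so a half turn about z gives the same grasp; the last joint's range is limited). The gripper opens to 85 mm and grips with 20 to 120 N. Pads are 22 mm wide; open, the fingers measure 114 mm over their backs; the gripper's body (76 mm by 85 mm) begins 54 mm behind the grasp point. The pads swing forward as they close: fully open they stand 13 mm farther back than shut.
Start: joints at [1.271, 0.628, 0.038, 1.517, -0.027, 0.996, -0.02], TCP at [150.617, -632.323, 231.313] pointing down, gripper open.
Joint ranges: [-3.06, 3.06], [-0.37, 2.12], [-1.25, 1.32], [0.18, 2.47], [-1.1, 4.24], [0.23, 1.98], [-2.94, 2.94]. Speed limits (rad/s): [2.57, 2.57, 3.14, 3.14, 3.14, 3.14, 3.14].

### API

Orientations are given as [roll, pitch, yaw] about the fixed x, y, z axes, in that order (R = Rz(yaw) Ry(pitch) Rx(roll)).
In Python, from cell import ctrl gives the robot as it stands.
- The arm moves only by the shell command python3 -m creep 'ROWS'. ROWS is text: rows parted by semicolons, each of 7 numbers parted by spaces: the shift along the tool's x, y, z in units of 40 mm (1.0 is 40 mm), then the turn, a rotation vector about the tool's x, y, z in degrees, then the closure, from 0 (fully open) to 1 (shut). In form: x y z rx ry rz grip; .... A call has 1 to 10 rows; each row is the pose to reach, as a shift and turn from the pose commanded when the call began, along the tool's axes at that moment; what a row does not reach only later rows make up. A row lasts 1/12 s, in which the tool goes at most 41.7 mm and 7.16 degrees, less where a joint would pass 70% of its speed; a pose out of reach is approached as far as the arm can. A call with a gripper value outside its range is refused whole. The fingers move at their own pace and stop on an object; the grip force is fixed at half the most. Time passes only in rows, so rows that repeat a pose let the fingers close. It gives the time, the measured TCP pose, the force and the opening at its end, in the units of the state.
- ctrl.read_state(): the state, without advancing time (a new reading comes with each control period).
- ctrl.get_image(name): name is "scene" or "side" or "wrist"; returns a dict with "img" (480x640x3 uint8, red, green, blue), "vfov" (degrees; the focal length in pixels is half the picture's height over the tangent of half this angle, whatever the lens; pixels are square), "cx", "cy" (the principal point, pixels), "T" (4x4, takes a point from camera to world coordinates); the wrist camera has in their place "tool_from_camera" (4x4, takes a point from camera to tool coordinates, whose origin is the TCP and whose axes are the tool frame's). Camera axes: x right, y up, looking along -z (the intrinsics and any distortion apply to the point x, -y, -z); pixel columns grow to the right and rows downward; lengths in mm; the calibration is good to about 2 mm. The wrist camera is an equidistant fisheye: a pixel r from the principal point sees the ray r / f radians off the axis. A picture is of the moment at which its call begins: read the wrist's pose just before it. There is no depth.
- ctrl.finish_job(): hands the job in, once; it reports no verdict.
Trained networks look in the newest picture that a camera, given by its name, has taken for a name from the list of things; names that differ only in an ending like _2 or _b are one class to them, and where a whole thing is asked for, a point or a joint stands for the part that bears it (a point fixed in the world has none). Each returns a list of dicts, best first, with "score" (0 to 1); they miss things now and then, are a little off and sometimes report something else, mostly with a low value. They report only what shows in the picture. A call takes as long as a camera call. They do not tell look-alikes from the thing itself.
- ctrl.boxes_of(camera, thing): "rect" ([left, top, right, bottom] in pixels, round what is visible of it).
- ctrl.cut_out(camera, thing): "pixels" (480x640 bool, what is visible of it) and "rect" ([left, top, right, bottom] in pixels, round what is visible of it).
The state is a dict: "clock": time; "qpos": joint angles; "qd": joint speeds; "tau": joint torques, N m; "eef_pos": TCP position; "tool_rot": TCP orientation; "force": force on the tool from outside, world axes, zero at the start; "torque": the same for the moment, N m; "width": finger opening in mm.
Only numpy, scipy, OpenCV 4.12 (cv2) and the standard library are available. Lean on these libraries where they do the work, as an engineer would, in place of code of your own. Each camera call takes 0.05 s, during which the arm holds its last target.

### The job

Take the blue-handled dot punch out of its stand and mark the green aluminium tag on the marking station: set the punch upright inside the white disc with the red rim, press straight down with a steady 12 N or so for about a second (never 20 N or more), then lift it straight off without sliding it or shifting the tag. Put the punch back in its own stand, fully home and upright, let go of it, and leave everything else where it is.

Things in the scene. Friction and masses are not known exactly. Their poses are not given: they have to be found in the camera images.
- punch: The blue dot punch, loose, about 0.14 kg, 102 mm tall, standing in stand at any yaw. Origin: centre of its flat working face (the bottom, 10 mm across); z up the punch. Steel shank 14 mm across (10 mm at the foot, tapering over 6 mm) up to 40 mm, collar 28 mm across from 40 to 44 mm, square blue handle 22 x 22 mm (flat sides facing its x and y axes) from 44 to 100 mm.
- stand: Grey block 70 x 70 x 45 mm, fixed to the bench, holding the blue punch. Origin: centre of its underside. A round blind socket in the middle of its top, 17 mm across, 32 mm deep, 2 mm chamfer: with the punch home its working face is 13 mm above the bench and its collar 8 mm above the block. The two stands may swap sides of the bench.
- stand_hole0 (a point): Centre of the mouth of the blue punch's socket, level with the top of the block (45 mm above the bench). The socket runs straight down from here.
- tag: Loose green-anodised aluminium tag 60 x 36 x 3 mm, 20 g, lying flat on the platen of the marking station. Origin: centre of its underside; x along its length, towards the disc. A small dark hole is at its other end.
- tag_spot (a point): Centre of the place to mark, on the tag's upper face: a white disc 20 mm across with a red rim 26 mm across, 14 mm from the tag's middle along its x axis. The dot has to fall inside the white disc: the punch's working face within 5 mm of this point, sideways.
- nest (a point): Middle of the upper face of the platen, a dark steel plate 80 x 56 mm on which the tag lies flat, about 38 to 52 mm above the bench (it varies). A lip 2.5 mm high runs round it; the tag has 6 mm of play inside the lip on every side and nothing holds it down: sideways pull moves it.
- station: The marking station: blue block 110 x 100 mm, fixed to the bench, carrying the platen. Under a light touch (1 to 3 N) the platen first sinks 1 to 6 mm, differently each time; then it seats on a stiff spring that adds several newtons per mm over another 6 mm at most. All springs back. Only the force felt at the tool tells how hard the punch presses. Origin: centre of its underside.
- other_punch: The same kind of punch with an orange handle, in a like stand of its own. Not to be used. Origin at its bottom face.
- other_stand: The orange punch's stand, fixed, 70 x 70 x 45 mm. Origin: centre of its underside.
- tray: Bystander: white open tray 110 x 90 x 25 mm with a spare tag in it. Origin: centre of its underside.
- spare_tag: Bystander: spare plain green aluminium tag 60 x 36 x 3 mm in the white tray. Origin: centre of its underside.
- jar: Bystander: clear jar with a red cap, 60 mm across, 90 mm tall. Origin: centre of its underside.
- beaker: Bystander: glass beaker 68 mm across, 90 mm tall. Origin: centre of its underside.
- dish: Bystander: flat closed glass dish 90 mm across, 15 mm tall. Origin: centre of its underside.
- pen: Bystander: white marker pen 125 x 11 x 11 mm with a green cap, lying on the bench. Origin: middle of its underside.
- tube_rack: Bystander: blue tube rack 70 x 200 mm, 98 mm tall with its tubes, fixed to the bench beyond the work. Origin: centre of its underside.
Not all that is in view belongs to the job. Leave any brown look-alike of the tag alone. There is more than one size of the punch; the job needs the larger.

How it is judged:
By the outcome, as a careful person would: the job done as asked, in the order asked, and still so for the second after the job is handed in, with the robot touching nothing.
It also fails if it takes over 70 s, if anything falls off the work surface, if the arm or the gripper's body presses on something with over 40 N, if the wrist force passes 120 N, or if a joint passes its speed limit or range.

## Working session

There is one attempt and no reset: what is moved stays moved. The work goes in short steps, Python scripts to look and compute and a shell command to move; the robot and the scene stay as the last step left them, time stands still between calls to the robot, and variables do not carry over. Pictures are saved under pics/ and viewed, and the job is handed in when it is done.

```bash
ls; mkdir -p pics; cat > h.py <<'E'
import numpy as np, cv2
from cell import ctrl
from scipy.spatial.transform import Rotation as R
def snap(n,f):
    s=ctrl.read_state(); d=ctrl.get_image(n); cv2.imwrite(f'pics/{f}.png',d['img'][:,:,::-1]); d['s']=s; return d
def toolT(s):
    T=np.eye(4);T[:3,:3]=R.from_euler('xyz',s['tool_rot']).as_matrix();T[:3,3]=s['eef_pos'];return T
def ray(d,u,v,wrist=False):
    f=240/np.tan(np.radians(d['vfov'])/2)
    x,y=u-d['cx'],v-d['cy']
    if wrist:
        r=np.hypot(x,y);t=r/f;k=np.sin(t)/max(r,1e-9);c=np.array([x*k,-y*k,-np.cos(t)]);T=toolT(d['s'])@np.array(d['tool_from_camera'])
    else:
        c=np.array([x/f,-y/f,-1]);T=np.array(d['T'])
    return T[:3,3],T[:3,:3]@c
def onz(d,u,v,z,wrist=False):
    o,r=ray(d,u,v,wrist); return o+r*(z-o[2])/r[2]
def proj(d,p,wrist=False):
    f=240/np.tan(np.radians(d['vfov'])/2)
    T=np.array(d['T']) if not wrist else toolT(d['s'])@np.array(d['tool_from_camera'])
    c=T[:3,:3].T@(np.array(p)-T[:3,3]);c=np.array([c[0],-c[1],-c[2]])
    if wrist:
        t=np.arctan2(np.hypot(c[0],c[1]),c[2]);n=np.hypot(c[0],c[1]);return d['cx']+f*t*c[0]/n,d['cy']+f*t*c[1]/n
    return d['cx']+f*c[0]/c[2],d['cy']+f*c[1]/c[2]
E
python3 - <<'E'
from h import *
for n in ['scene','side','wrist']:
    d=snap(n,n+'0'); print(n,d.keys(),d['vfov'],d['cx'],d['cy'],np.round(d.get('T',d.get('tool_from_camera')),3).tolist())
    for t in ['punch','stand','tag','tag_spot','station','other_punch']:
        print(t,[(round(b['score'],2),[int(x) for x in b['rect']]) for b in ctrl.boxes_of(n,t)])
print(ctrl.read_state())
E
```

```text
pics
scene dict_keys(['img', 'vfov', 'cx', 'cy', 'T', 's']) 57.35048653712428 320.7604738187817 238.0300892586883 [[0.557, -0.607, 0.567, 997.087], [0.831, 0.412, -0.375, -284.405], [-0.006, 0.68, 0.733, 623.572], [0.0, 0.0, 0.0, 1.0]]
punch [(0.7, [477, 194, 497, 225]), (0.68, [442, 153, 461, 187])]
stand [(0.68, [421, 169, 472, 219])]
tag [(0.94, [324, 223, 358, 250]), (0.74, [257, 222, 292, 252])]
tag_spot [(0.89, [259, 222, 297, 248]), (0.89, [325, 226, 357, 248]), (0.37, [441, 152, 463, 186]), (0.25, [126, 283, 193, 350])]
station [(0.79, [240, 219, 315, 286])]
other_punch [(0.57, [135, 276, 166, 312]), (0.55, [240, 219, 316, 286])]
side dict_keys(['img', 'vfov', 'cx', 'cy', 'T', 's']) 49.470584641543915 311.1514908181511 243.46297371420235 [[-0.951, 0.2, -0.235, 335.188], [-0.309, -0.605, 0.734, 665.292], [0.005, 0.771, 0.637, 625.341], [0.0, 0.0, 0.0, 1.0]]
punch [(0.87, [149, 354, 165, 394]), (0.68, [205, 342, 239, 389]), (0.58, [79, 315, 136, 395])]
stand [(0.62, [190, 360, 256, 427])]
tag [(0.96, [323, 222, 364, 240]), (0.92, [290, 279, 324, 308])]
tag_spot [(0.79, [290, 27
[... 426 characters left out ...]
nch []
{'clock': 1.05, 'qpos': array([ 1.27120833,  0.62842243,  0.03849501,  1.51740673, -0.02699479,
        0.99631983, -0.0199932 ]), 'qd': array([-1.53533045e-03,  5.55902419e-04, -6.10760248e-04, -7.30790313e-04,
        1.86545002e-05,  2.36967645e-03,  3.75337488e-04]), 'tau': array([-8.01016140e-04, -5.63284492e+01,  1.22526817e+00, -1.93783522e+01,
        1.08500506e-02,  1.69122151e-03, -2.77656477e-05]), 'eef_pos': array([ 150.60911942, -632.31138537,  231.29662594]), 'tool_rot': array([-3.14155967e+00,  3.88452187e-05, -1.33701983e+00]), 'force': array([-0.80092093,  0.32279299,  0.46119682]), 'torque': array([-0.04739803,  0.0080175 ,  0.01784746]), 'width': 85.41006187700233}
```

View pics/scene0.png

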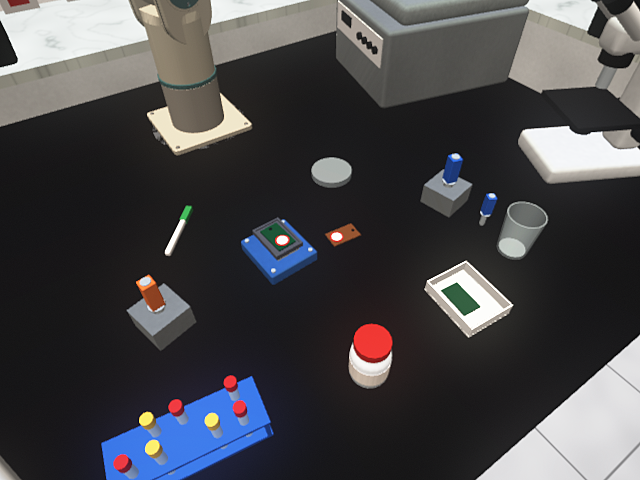

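View pics/side0.png

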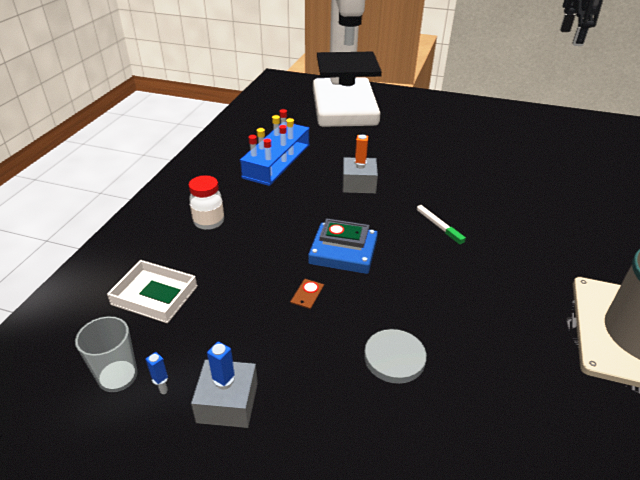

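View pics/wrist0.png

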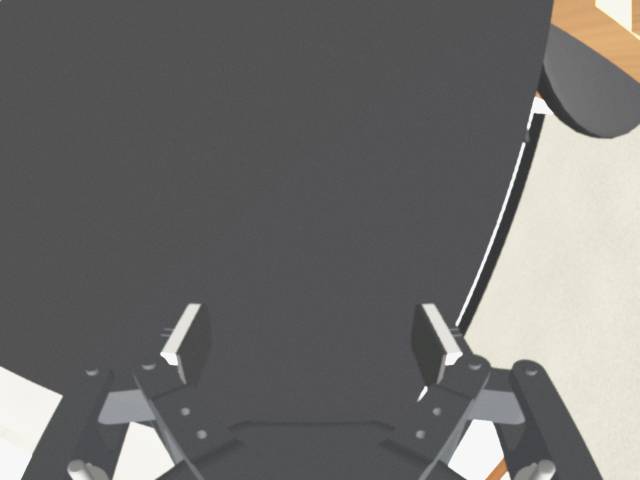

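```bash
python3 - <<'E'
import cv2,numpy as np
s=cv2.imread('pics/scene0.png');d=cv2.imread('pics/side0.png')
def c(i,x,y,w,h,k): return cv2.resize(i[y:y+h,x:x+w],None,fx=k,fy=k,interpolation=cv2.INTER_NEAREST)
a=np.hstack([c(s,415,145,80,75,5),c(s,238,210,80,75,5)])
b=np.hstack([c(d,185,335,80,75,5),c(d,305,210,80,75,5)])
cv2.imwrite('pics/z0.png',cv2.resize(np.vstack([a,b]),(800,750))[:, :][:750]) 
cv2.imwrite('pics/za.png',a);cv2.imwrite('pics/zb.png',b)
E
```

```text
(no output)
```

View pics/za.png

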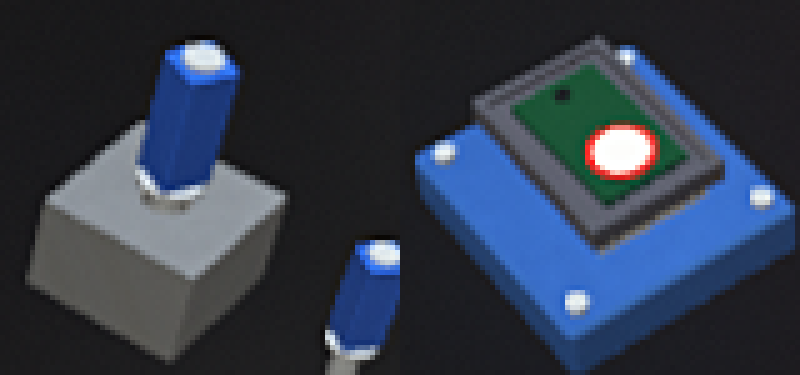

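View pics/zb.png

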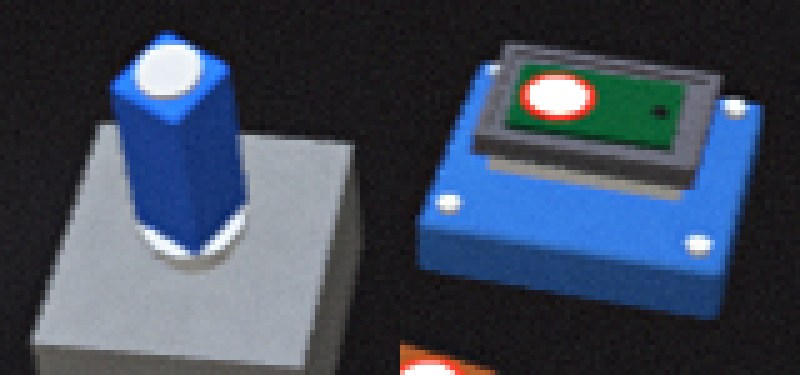

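```bash
python3 - <<'E'
from h import *
ds=ctrl.get_image('scene');dd=ctrl.get_image('side')
def tri(a,b):
    o1,r1=ray(ds,*a);o2,r2=ray(dd,*b);r1/=np.linalg.norm(r1);r2/=np.linalg.norm(r2)
    A=np.stack([r1,-r2],1);t=np.linalg.lstsq(A,o2-o1,rcond=None)[0];p,q=o1+r1*t[0],o2+r2*t[1];return np.round((p+q)/2,1),round(np.linalg.norm(p-q),2)
print('top',tri((455.6,156.4),(218.6,349.4)), onz(ds,455.6,156.4,115),onz(dd,218.6,349.4,115))
for c in [(168,32),(230,68),(180,122),(112,86)]: print(onz(dd,185+c[0]/5,335+c[1]/5,113).round(1))
sp=tri((238+620/5,210+150/5-0),(305+(557-400)/5,210+97/5)); 
print('spot',tri((238+220/5,210+150/5),(305+157/5,210+97/5)))
print('hole',tri((238+162/5,210+95/5),(305+258/5,210+111/5)))
E
```

```text
top (array([570.1, 307.3, 113.8]), np.float64(1.7)) [571.8411134  306.35038891 115.        ] [568.83483787 307.69518085 115.        ]
[575.3 294.8 113. ]
[555.7 300.4 113. ]
[560.3 319.3 113. ]
[580.9 314.5 113. ]
spot (array([517.6, -50.5,  49.3]), np.float64(1.09))
hole (array([481.5, -54.2,  48.9]), np.float64(1.76))
```

```bash
cat >> h.py <<'E'
def rows(p,yaw_deg,base=None):
    s=ctrl.read_state(); T=toolT(s) if base is None else base
    sh=T[:3,:3].T@(np.array(p)-T[:3,3])/40
    Rt=R.from_euler('xyz',[np.pi,0,np.radians(yaw_deg)])
    rv=np.degrees((R.from_matrix(T[:3,:3]).inv()*Rt).as_rotvec())
    print('row',np.round(sh,3),np.round(rv,2))
E
python3 - <<'E'
from h import *
rows([480,-50,230],-14.7)
ds=ctrl.get_image('scene')
for z in (0,70,80): print(onz(ds,488,198,z).round(), onz(ds,482,222,0).round(),onz(ds,523,208,90).round())
E
```

```text
row [-12.254 -11.383   0.033] [ -0.   -0.  -61.9]
[617. 391.   0.] [660. 326.   0.] [725. 324.  90.]
[660. 315.  70.] [660. 326.   0.] [725. 324.  90.]
[666. 304.  80.] [660. 326.   0.] [725. 324.  90.]
```

```bash
r="-12.25 -11.38 0 0 0 -61.9 0.3"; python3 -m creep '-12.25 -11.38 0 0 0 -61.9 0.3;-12.25 -11.38 0 0 0 -61.9 0.3;-12.25 -11.38 0 0 0 -61.9 0.3;-12.25 -11.38 0 0 0 -61.9 0.3;-12.25 -11.38 0 0 0 -61.9 0.3;-12.25 -11.38 0 0 0 -61.9 0.3;-12.25 -11.38 0 0 0 -61.9 0.3;-12.25 -11.38 0 0 0 -61.9 0.3;-12.25 -11.38 0 0 0 -61.9 0.3;-12.25 -11.38 0 0 0 -61.9 0.3'; python3 -c "
from h import *
rows([480,-50,230],-14.7)"
```

```text
clock: 2.03
eef_pos: [356.4, -268.1, 231.7]
tool_rot: [3.141, -0.001, -0.254]
force: [1.0, -0.0, 0.7]
width: 59.8
row [ 1.623 -6.053  0.042] [ 0.02 -0.05  0.17]
```

```bash
python3 -m creep '1.4 -5.8 0 0 0 0 0.3;1.4 -5.8 0 0 0 0 0.3;1.4 -5.8 0 0 0 0 0.3;1.4 -5.8 0 0 0 0 0.3;1.4 -5.8 0 0 0 0 0.3;1.4 -5.8 0 0 0 0 0.3;1.4 -5.8 0 0 0 0 0.3;1.4 -5.8 0 0 0 0 0.3;1.4 -5.8 0 0 0 0 0.3'; python3 - <<'E'
from h import *
d=snap('wrist','w1')
print(d['s']['eef_pos'],d['s']['tool_rot'])
E
```

```text
clock: 2.78
eef_pos: [468.4, -60.1, 231.2]
tool_rot: [3.141, 0.0, -0.257]
force: [-0.7, -0.1, -0.2]
width: 59.9
[468.39533577 -60.10776407 231.22695626] [ 3.14072694e+00  4.92496036e-04 -2.56863068e-01]
```

View pics/w1.png

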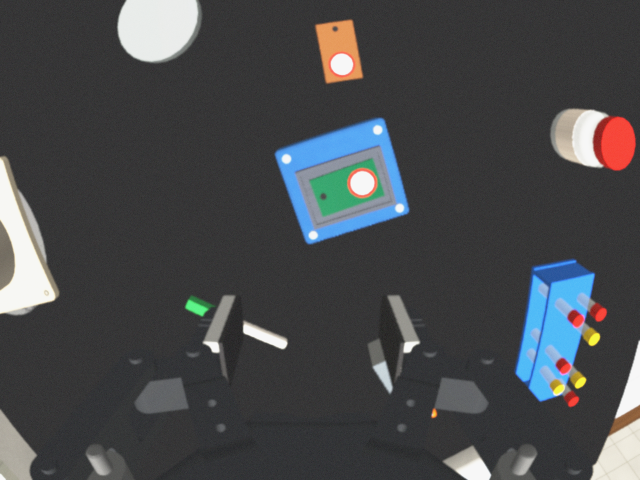

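```bash
python3 - <<'E'
from h import *
d=ctrl.get_image('wrist');d['s']=ctrl.read_state()
import cv2
im=d['img'].astype(int);
for z in (42,49,55): print('spot',z,onz(d,362.3,183,z,True).round(1),'hole',onz(d,323.5,196.5,z,True).round(1))
rows([570,307,231],-14.7)
E
```

```text
spot 42 [518.7 -56.9  42. ] hole [481.2 -60.3  42. ]
spot 49 [518.1 -55.3  49. ] hole [481.4 -58.6  49. ]
spot 55 [517.6 -53.9  55. ] hole [481.5 -57.2  55. ]
row [ 1.030e-01 -9.547e+00 -3.000e-03] [ 0.06  0.02 -0.15]
```

```bash
python3 -m creep '0.1 -9.55 0 0 0 0 0.3;0.1 -9.55 0 0 0 0 0.3;0.1 -9.55 0 0 0 0 0.3;0.1 -9.55 0 0 0 0 0.3;0.1 -9.55 0 0 0 0 0.3;0.1 -9.55 0 0 0 0 0.3;0.1 -9.55 0 0 0 0 0.3;0.1 -9.55 0 0 0 0 0.3;0.1 -9.55 0 0 0 0 0.3;0.1 -9.55 0 0 0 0 0.3'; python3 -m creep '0 0 0 0 0 0 0.3;0 0 0 0 0 0 0.3'; python3 - <<'E'
from h import *
d=snap('wrist','w2')
print(d['s']['eef_pos'],d['s']['tool_rot'],d['s']['width'])
E
```

```text
clock: 3.72
eef_pos: [569.7, 316.7, 231.2]
tool_rot: [-3.135, 0.001, -0.252]
force: [-1.0, 1.4, 1.1]
width: 59.8
clock: 3.88
eef_pos: [569.9, 307.0, 230.7]
tool_rot: [3.139, 0.0, -0.258]
force: [-0.3, 0.0, -0.6]
width: 60.0
[569.85552408 306.98391622 230.69284791] [ 3.13937601e+00  3.18418780e-04 -2.58047078e-01] 60.032945398754705
```

View pics/w2.png

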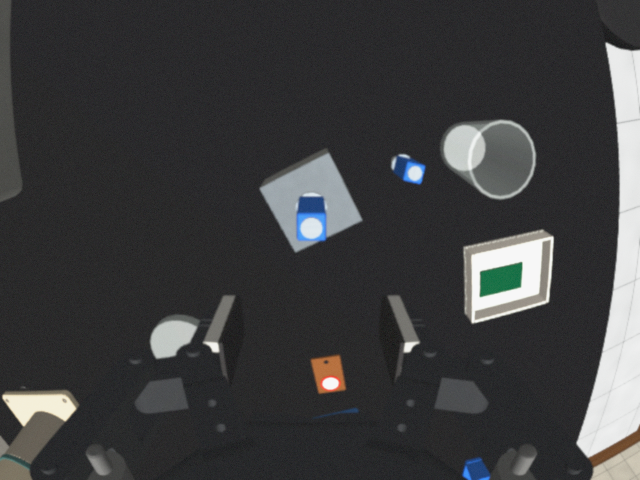

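```bash
python3 - <<'E'
from h import *
d=ctrl.get_image('wrist');d['s']=ctrl.read_state()
im=cv2.imread('pics/w2.png')
cv2.imwrite('pics/w2z.png',cv2.resize(im[145:255,255:365],None,fx=5,fy=5,interpolation=cv2.INTER_NEAREST))
print('top',onz(d,312,228,115,True))
print('tcp',d['s']['eef_pos'], 'proj of tcp axis at 115',proj(d,[*d['s']['eef_pos'][:2],115],True))
for u,v in [(260,188),(328,151),(362,219),(296,252)]: print(onz(d,u,v,45,True).round(1))
E
```

```text
top [571.2736544  302.71809197 115.        ]
tcp [570.19910005 305.58026784 231.13201613] proj of tcp axis at 115 (np.float64(309.57657250198133), np.float64(224.76658645741367))
[529.7 329.4  45. ]
[597.6 346.   45. ]
[612.8 276.9  45. ]
[544.6 260.9  45. ]
```

View pics/w2z.png

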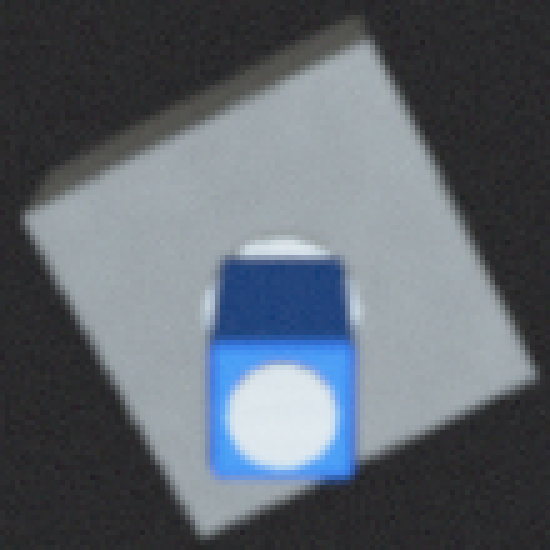

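```bash
python3 - <<'E'
from h import *
s=ctrl.read_state();print(s['eef_pos'],s['tool_rot'],s['clock'])
rows([570.6,305.7,65],-14.7)
E
```

```text
[570.19910005 305.58026784 231.13201613] [ 3.13914182e+00 -3.30377504e-04 -2.60196442e-01] 3.9833
row [ 0.008 -0.016  4.153] [ 0.14 -0.02 -0.21]
```

```bash
python3 -m creep '0.01 0 0.8 0 0 -0.2 0.3;0.01 0 1.6 0 0 -0.2 0.3;0.01 0 2.3 0 0 -0.2 0.3;0.01 0 2.9 0 0 -0.2 0.3;0.01 0 3.4 0 0 -0.2 0.3;0.01 0 3.8 0 0 -0.2 0.3;0.01 0 4.1 0 0 -0.2 0.3;0.01 0 4.15 0 0 -0.2 0.3;0.01 0 4.15 0 0 -0.2 0.3'; python3 - <<'E'
from h import *
d=snap('wrist','w3')
print(d['s']['eef_pos'],d['s']['tool_rot'],d['s']['width'])
E
```

```text
clock: 4.73
eef_pos: [570.2, 307.3, 65.1]
tool_rot: [3.14, 0.0, -0.255]
force: [-0.0, 0.2, 0.1]
width: 59.8
[570.18803061 307.3129512   65.10011346] [ 3.14032893e+00  3.87151399e-04 -2.54801067e-01] 59.81814953899919
```

View pics/w3.png

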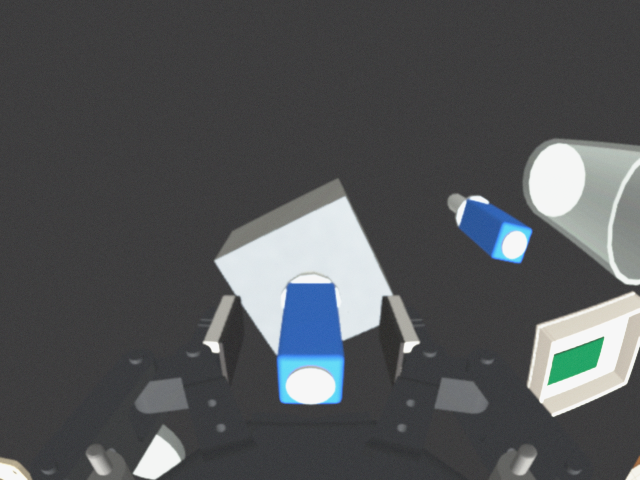

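```bash
python3 - <<'E'
from h import *
d=ctrl.get_image('wrist');d['s']=ctrl.read_state();print(d['s']['eef_pos'])
x,y=d['s']['eef_pos'][:2]
for z in (57,83,115): print(z,proj(d,[x,y,z],True))
print(onz(d,311,385,115,True))
E
```

```text
[570.93616559 308.7314637   66.515575  ]
57 (np.float64(308.8655878744801), np.float64(295.13365078914944))
83 (np.float64(308.6363876759498), np.float64(325.6508665290319))
115 (np.float64(308.26298381706084), np.float64(377.6764581912906))
[570.96981324 305.27224755 115.        ]
```

```bash
python3 -m creep '0 0.04 0.02 0 0 0 0.3;0 0.04 0.02 0 0 0 0.6;0 0.04 0.02 0 0 0 1;0 0.04 0.02 0 0 0 1;0 0.04 0.02 0 0 0 1;0 0.04 0.02 0 0 0 1;0 0.04 0.02 0 0 0 1;0 0.04 0.02 0 0 0 1;0 0.04 0.02 0 0 0 1;0 0.04 0.02 0 0 0 1'; python3 - <<'E'
from h import *
d=snap('wrist','w4')
print(d['s']['eef_pos'],d['s']['tool_rot'],d['s']['width'],d['s']['force'],d['s']['torque'])
E
```

```text
clock: 5.67
eef_pos: [570.0, 307.5, 65.1]
tool_rot: [-3.141, -0.001, -0.253]
force: [-0.9, -1.3, 5.1]
width: 21.3
[569.98467459 307.53533012  65.11416746] [-3.14108776e+00 -6.87461504e-04 -2.53159484e-01] 21.304587173642474 [-0.91171388 -1.32659685  5.0875229 ] [-0.12801858  0.15741272 -0.01772947]
```

View pics/w4.png

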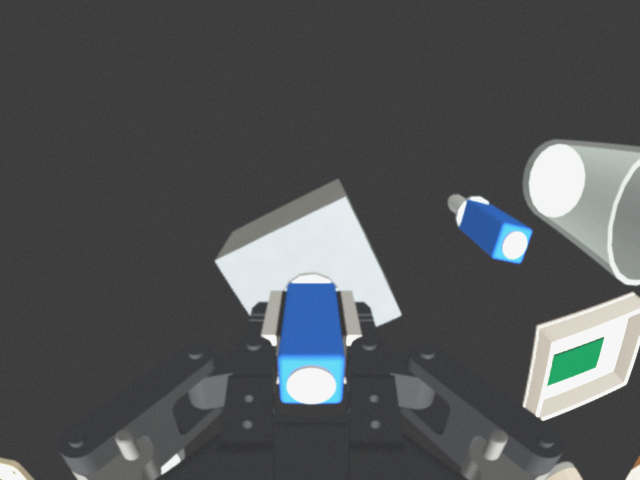

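```bash
python3 -m creep '0 0 -0.1 0 0 0 1;0 0 -0.4 0 0 0 1;0 0 -0.8 0 0 0 1;0 0 -1.2 0 0 0 1;0 0 -1.6 0 0 0 1;0 0 -2 0 0 0 1;0 0 -2.4 0 0 0 1;0 0 -2.5 0 0 0 1;0 0 -2.5 0 0 0 1;0 0 -2.5 0 0 0 1'; python3 - <<'E'
from h import *
d=snap('wrist','w5')
for i in range(3):
    s=ctrl.read_state();print(s['eef_pos'],s['tool_rot'],s['width'],s['force'],s['torque']); ctrl.get_image('wrist')
rows([517.3,-51.5,165],-14.7)
snap('scene','s5');snap('side','d5')
E
```

```text
clock: 6.55
eef_pos: [569.3, 307.1, 164.2]
tool_rot: [3.141, 0.0, -0.253]
force: [-0.3, -0.7, -2.2]
width: 21.3
[568.97363418 306.80730829 163.58985424] [ 3.14013555e+00  1.26545943e-03 -2.53102823e-01] 21.34489055084515 [ 0.15339272  0.78108494 -2.27839334] [-0.0243369  -0.01934109  0.03465363]
[568.88930965 306.77796775 163.30433878] [ 3.13983974e+00  1.59072125e-03 -2.53067194e-01] 21.638262180195586 [-0.38092727 -0.16139167 -1.85162919] [0.01180648 0.06878925 0.01396294]
[568.94436358 306.84321879 163.26023646] [ 3.13990143e+00  1.60799960e-03 -2.53038903e-01] 21.263173725381275 [-0.22048054 -0.06152157 -1.66532089] [ 0.00557433 -0.05332012  0.00371549]
row [ 0.992  8.999 -0.029] [0.09 0.09 0.2 ]
```

View pics/w5.png

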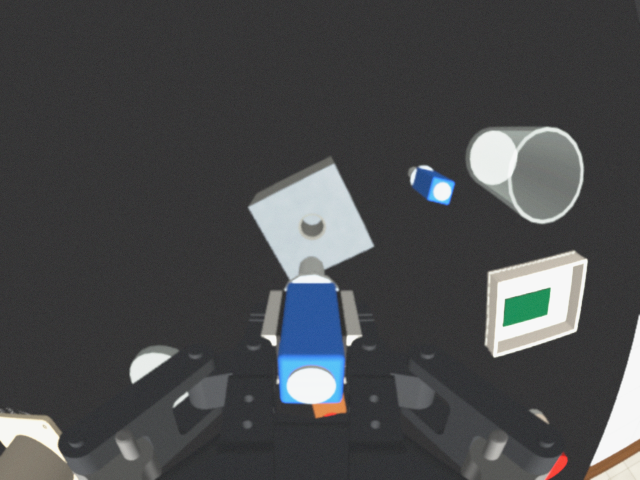

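View pics/s5.png

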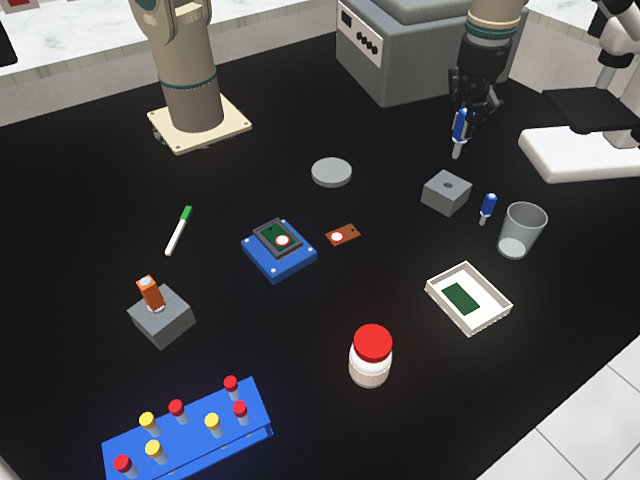

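```bash
python3 -m creep '1 9 0 0 0 0 1;1 9 0 0 0 0 1;1 9 0 0 0 0 1;1 9 0 0 0 0 1;1 9 0 0 0 0 1;1 9 0 0 0 0 1;1 9 0 0 0 0 1;1 9 0 0 0 0 1;1 9 0 0 0 0 1;1 9 0 0 0 0 1'; python3 -m creep '0 0 0.6 0 0 0 1;0 0 0.8 0 0 0 1;0 0 0.8 0 0 0 1;0 0 0.8 0 0 0 1'; python3 - <<'E'
from h import *
d=snap('wrist','w6')
print(d['s']['eef_pos'],d['s']['tool_rot'],d['s']['force'])
snap('scene','s6');snap('side','d6')
s=cv2.imread('pics/scene0.png')
s=cv2.imread('pics/s6.png');d=cv2.imread('pics/d6.png')
def c(i,x,y,w,h,k): return cv2.resize(i[y:y+h,x:x+w],None,fx=k,fy=k,interpolation=cv2.INTER_NEAREST)
cv2.imwrite('pics/z6.png',np.hstack([c(s,238,190,80,100,5),c(d,305,160,80,100,5)]))
E
```

```text
clock: 7.68
eef_pos: [516.2, -60.2, 163.9]
tool_rot: [3.136, 0.001, -0.264]
force: [-0.1, -0.4, -2.3]
width: 21.4
clock: 8.02
eef_pos: [517.9, -50.4, 132.2]
tool_rot: [-3.142, 0.002, -0.252]
force: [0.4, -0.4, -1.7]
width: 21.2
[517.89836964 -50.35893409 132.16163818] [-3.14151054e+00  1.59890510e-03 -2.51883138e-01] [ 0.35544143 -0.39527579 -1.70619598]
```

View pics/w6.png

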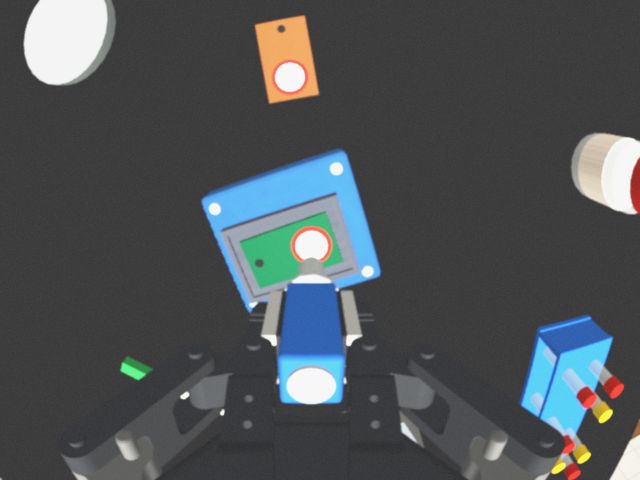

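View pics/z6.png

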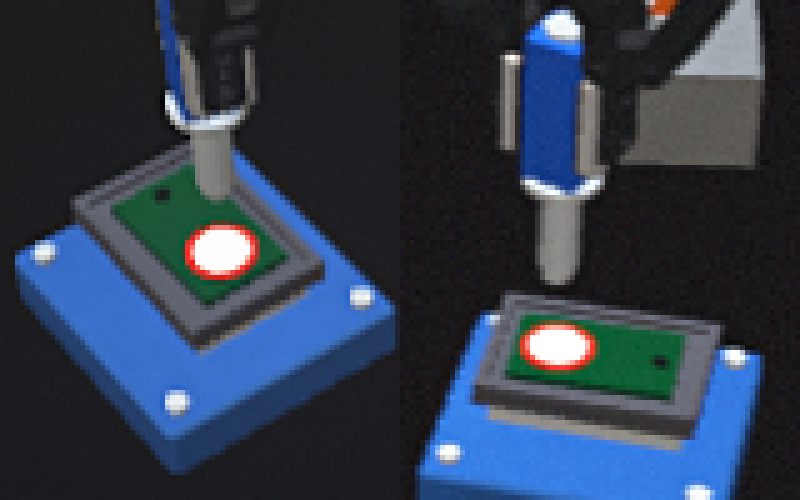

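```bash
cat >> h.py <<'E'
def tri(ds,dd,a,b):
    o1,r1=ray(ds,*a);o2,r2=ray(dd,*b);r1/=np.linalg.norm(r1);r2/=np.linalg.norm(r2)
    A=np.stack([r1,-r2],1);t=np.linalg.lstsq(A,o2-o1,rcond=None)[0];p,q=o1+r1*t[0],o2+r2*t[1];return np.round((p+q)/2,1),round(np.linalg.norm(p-q),2)
E
python3 - <<'E'
from h import *
ds=ctrl.get_image('scene');dd=ctrl.get_image('side')
print('foot',tri(ds,dd,(281.4,228.6),(336.4,215.5)),'spot',tri(ds,dd,(282,240),(336.4,229.2)))
print('hole',tri(ds,dd,(238+162/5,190+195/5),(305+260/5,160+361/5)))
w=ctrl.get_image('wrist');w['s']=ctrl.read_state();print(w['s']['eef_pos'],w['s']['tool_rot'])
print('spot w',onz(w,311.5,246,49,True),'foot w',onz(w,312,262,80,True))
E
```

```text
foot (array([519. , -50.4,  79.8]), np.float64(1.78)) spot (array([517.7, -50.7,  49.6]), np.float64(1.26))
hole (array([481. , -54.2,  48.8]), np.float64(2.37))
[518.65318545 -50.93683558 133.11636232] [-3.14144846e+00 -1.14151886e-03 -2.52634312e-01]
spot w [519.00093442 -55.23643825  49.        ] foot w [519.70451686 -53.33461892  80.        ]
```

```bash
python3 -m creep '-0.02 0.02 0.2 0 0 0 1;-0.02 0.02 0.4 0 0 0 1;-0.02 0.02 0.55 0 0 0 1;-0.02 0.02 0.6 0 0 0 1;-0.02 0.02 0.6 0 0 0 1;-0.02 0.02 0.6 0 0 0 1;-0.02 0.02 0.6 0 0 0 1'; python3 - <<'E'
from h import *
for i in range(3):
    s=ctrl.read_state();print(s['eef_pos'],s['tool_rot'],s['force']); ctrl.get_image('wrist')
w=snap('wrist','w7');ds=snap('scene','s7');dd=snap('side','d7')
s=cv2.imread('pics/s7.png');d=cv2.imread('pics/d7.png');w=cv2.imread('pics/w7.png')
def c(i,x,y,w,h,k): return cv2.resize(i[y:y+h,x:x+w],None,fx=k,fy=k,interpolation=cv2.INTER_NEAREST)
cv2.imwrite('pics/z7.png',np.hstack([c(s,258,200,50,80,5),c(d,315,170,55,80,5),c(w,250,190,54*2,80*2,2.5)[:400]]))
E
```

```text
clock: 8.9
eef_pos: [517.4, -51.7, 108.6]
tool_rot: [-3.141, -0.0, -0.253]
force: [1.2, -0.1, -1.6]
width: 21.4
[517.4364923  -51.70713137 108.58414848] [-3.14145672e+00 -2.60725017e-04 -2.53127629e-01] [ 1.22327859 -0.07740142 -1.61667257]
[517.49137139 -51.74594937 108.71580097] [-3.14143745e+00 -4.95650400e-04 -2.53203596e-01] [ 0.44990967  0.06920498 -1.37937371]
[517.49752614 -51.72513354 108.75456531] [-3.14139338e+00 -5.79479356e-04 -2.53188818e-01] [ 0.10464804  0.79613979 -1.88878583]
```

View pics/z7.png

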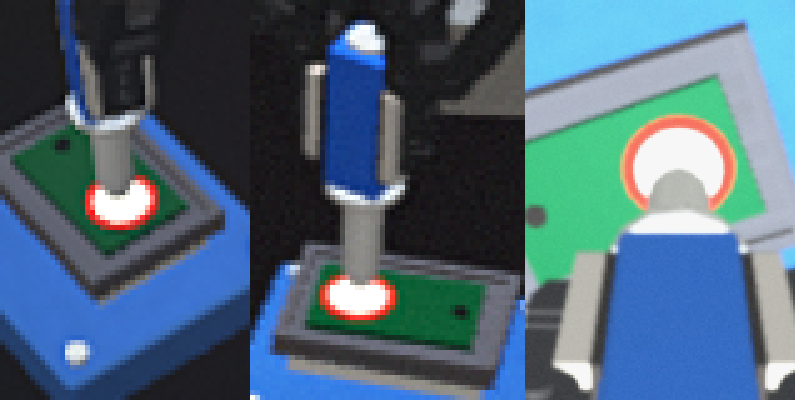

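```bash
python3 -m creep '0 -0.015 0.05 0 0 0 1;0 -0.015 0.1 0 0 0 1;0 -0.015 0.12 0 0 0 1;0 -0.015 0.12 0 0 0 1'; python3 -m creep '0 0 0.02 0 0 0 1;0 0 0.04 0 0 0 1;0 0 0.05 0 0 0 1;0 0 0.05 0 0 0 1'
```

```text
clock: 9.53
eef_pos: [517.1, -51.2, 103.4]
tool_rot: [3.141, 0.001, -0.253]
force: [-0.2, -0.3, -1.6]
width: 21.8
clock: 9.87
eef_pos: [517.3, -51.2, 101.6]
tool_rot: [3.142, 0.0, -0.253]
force: [-0.4, -0.3, -1.7]
width: 21.0
```

```bash
python3 -m creep '0 0 0.02 0 0 0 1;0 0 0.04 0 0 0 1;0 0 0.04 0 0 0 1'; python3 -m creep '0 0 0.02 0 0 0 1;0 0 0.04 0 0 0 1;0 0 0.04 0 0 0 1'
```

```text
clock: 10.12
eef_pos: [517.5, -51.2, 100.0]
tool_rot: [-3.142, -0.0, -0.253]
force: [0.7, -0.1, -1.6]
width: 21.3
clock: 10.37
eef_pos: [517.5, -51.2, 98.5]
tool_rot: [-3.142, -0.0, -0.253]
force: [-0.0, 0.4, -0.8]
width: 21.4
```

```bash
python3 -m creep '0 0 0.02 0 0 0 1;0 0 0.025 0 0 0 1;0 0 0.025 0 0 0 1'; python3 -m creep '0 0 0.02 0 0 0 1;0 0 0.025 0 0 0 1;0 0 0.025 0 0 0 1'
```

```text
clock: 10.62
eef_pos: [517.5, -51.2, 97.6]
tool_rot: [3.142, -0.0, -0.253]
force: [1.0, -0.0, 0.4]
width: 21.4
clock: 10.87
eef_pos: [517.5, -51.2, 96.8]
tool_rot: [3.142, -0.0, -0.253]
force: [-1.6, 0.4, 4.2]
width: 21.7
```

```bash
python3 -m creep '0 0 0.01 0 0 0 1;0 0 0.02 0 0 0 1;0 0 0.02 0 0 0 1'; python3 -c "
from h import *
s=ctrl.read_state();print(s['force'],s['eef_pos'],s['torque'])"
```

```text
clock: 11.12
eef_pos: [517.6, -51.2, 96.0]
tool_rot: [-3.142, -0.0, -0.253]
force: [-1.3, 0.1, 6.0]
width: 21.3
[-1.255229    0.08987267  5.99217254] [517.55056588 -51.17852597  96.04504298] [ 0.00805397  0.33490088 -0.00245521]
```

```bash
python3 -m creep '0 0 0.01 0 0 0 1;0 0 0.025 0 0 0 1;0 0 0.025 0 0 0 1'
```

```text
clock: 11.37
eef_pos: [517.6, -51.2, 95.3]
tool_rot: [3.141, -0.001, -0.253]
force: [-1.4, 0.7, 9.4]
width: 21.1
```

```bash
python3 -m creep '0 0 0.007 0 0 0 1;0 0 0.007 0 0 0 1;0 0 0.007 0 0 0 1;0 0 0.007 0 0 0 1'; python3 -m creep '0 0 0 0 0 0 1;0 0 0 0 0 0 1;0 0 0 0 0 0 1'
```

```text
clock: 11.7
eef_pos: [517.5, -51.2, 95.1]
tool_rot: [3.141, -0.001, -0.253]
force: [-2.6, 0.3, 9.3]
width: 21.4
clock: 11.95
eef_pos: [517.6, -51.2, 95.2]
tool_rot: [3.141, -0.001, -0.253]
force: [-3.0, 0.5, 9.6]
width: 21.8
```

```bash
python3 -m creep '0 0 0.007 0 0 0 1;0 0 0.007 0 0 0 1;0 0 0.007 0 0 0 1;0 0 0.007 0 0 0 1'; python3 -m creep '0 0 0 0 0 0 1;0 0 0 0 0 0 1;0 0 0 0 0 0 1;0 0 0 0 0 0 1'; python3 -m creep '0 0 0 0 0 0 1;0 0 0 0 0 0 1;0 0 0 0 0 0 1;0 0 0 0 0 0 1'; python3 -m creep '0 0 0 0 0 0 1;0 0 0 0 0 0 1'
```

```text
clock: 12.28
eef_pos: [517.6, -51.2, 95.0]
tool_rot: [3.141, -0.001, -0.253]
force: [-1.1, -0.1, 9.5]
width: 21.1
clock: 12.62
eef_pos: [517.6, -51.2, 95.0]
tool_rot: [3.141, -0.001, -0.253]
force: [-1.5, -0.2, 10.2]
width: 21.5
clock: 12.95
eef_pos: [517.6, -51.2, 95.0]
tool_rot: [3.141, -0.001, -0.253]
force: [-2.8, -0.1, 10.6]
width: 21.0
clock: 13.12
eef_pos: [517.6, -51.2, 94.9]
tool_rot: [3.141, -0.001, -0.253]
force: [-1.8, 0.3, 10.8]
width: 21.3
```

```bash
python3 -m creep '0 0 -0.04 0 0 0 1;0 0 -0.08 0 0 0 1;0 0 -0.13 0 0 0 1;0 0 -0.18 0 0 0 1;0 0 -0.25 0 0 0 1;0 0 -0.35 0 0 0 1;0 0 -0.6 0 0 0 1;0 0 -1 0 0 0 1;0 0 -1.4 0 0 0 1;0 0 -1.7 0 0 0 1'; python3 -m creep '0 0 0 0 0 0 1;0 0 0 0 0 0 1'; python3 - <<'E'
from h import *
for i in range(2):
    s=ctrl.read_state();print(s['eef_pos'],s['tool_rot'],s['force'],s['torque'])
    w=snap('wrist','w8')
ds=snap('scene','s8');dd=snap('side','d8')
s=cv2.imread('pics/s8.png');d=cv2.imread('pics/d8.png');w=cv2.imread('pics/w8.png')
def c(i,x,y,w,h,k): return cv2.resize(i[y:y+h,x:x+w],None,fx=k,fy=k,interpolation=cv2.INTER_NEAREST)
cv2.imwrite('pics/z8.png',np.hstack([c(s,248,180,60,100,4),c(d,315,150,60,100,4),c(w,210,140,150,200,2)]))
rows([570,307.2,164.5],-14.5)
E
```

```text
clock: 13.95
eef_pos: [517.7, -51.1, 163.9]
tool_rot: [-3.141, -0.001, -0.253]
force: [0.2, -0.3, -2.1]
width: 21.0
clock: 14.12
eef_pos: [517.8, -51.3, 162.9]
tool_rot: [-3.141, -0.002, -0.253]
force: [0.3, 0.6, -1.5]
width: 21.3
[517.77044468 -51.32703491 162.94045266] [-3.14139189e+00 -1.69247687e-03 -2.53401545e-01] [ 0.31687053  0.56332585 -1.54776453] [0.01238511 0.00863679 0.01511913]
[517.13594339 -51.31823488 162.16958051] [ 3.14142780e+00  3.18769232e-05 -2.53297260e-01] [-0.11394623  0.79934028 -2.39592607] [-0.00151563  0.00886856  0.06813474]
row [-0.955 -9.009 -0.079] [ 0.02  0.1  -0.01]
```

View pics/z8.png

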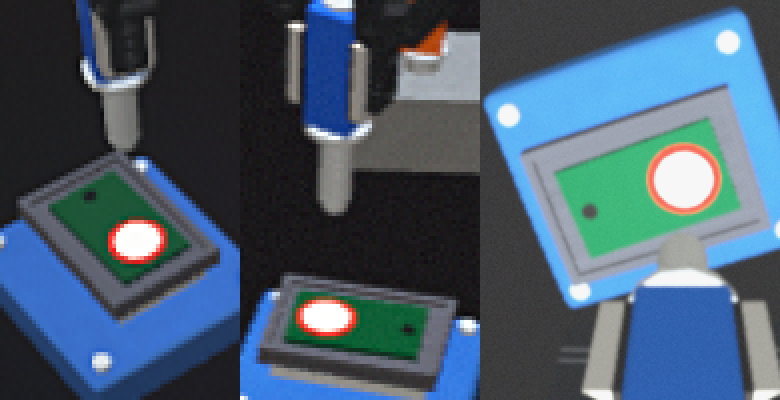

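```bash
python3 -m creep '-0.98 -9.005 0 0 0 0 1;-0.98 -9.005 0 0 0 0 1;-0.98 -9.005 0 0 0 0 1;-0.98 -9.005 0 0 0 0 1;-0.98 -9.005 0 0 0 0 1;-0.98 -9.005 0 0 0 0 1;-0.98 -9.005 0 0 0 0 1;-0.98 -9.005 0 0 0 0 1;-0.98 -9.005 0 0 0 0 1;-0.98 -9.005 0 0 0 0 1'; python3 -m creep '0 0 0.3 0 0 0 1;0 0 0.6 0 0 0 1;0 0 0.8 0 0 0 1;0 0 0.9 0 0 0 1;0 0 0.95 0 0 0 1;0 0 1 0 0 0 1;0 0 1 0 0 0 1;0 0 1 0 0 0 1;0 0 1 0 0 0 1;0 0 1 0 0 0 1'; python3 - <<'E'
from h import *
w=snap('wrist','w9')
s=w['s'];print(s['eef_pos'],s['tool_rot'],s['force'],s['torque'])
ds=snap('scene','s9');dd=snap('side','d9')
s=cv2.imread('pics/s9.png');d=cv2.imread('pics/d9.png');w=cv2.imread('pics/w9.png')
def c(i,x,y,w,h,k): return cv2.resize(i[y:y+h,x:x+w],None,fx=k,fy=k,interpolation=cv2.INTER_NEAREST)
cv2.imwrite('pics/z9.png',np.hstack([c(s,418,120,60,100,4),c(d,190,310,70,100,4),c(w,240,150,130,200,2)]))
E
```

```text
clock: 15.15
eef_pos: [567.7, 317.6, 161.4]
tool_rot: [-3.134, 0.003, -0.244]
force: [0.0, 1.0, -1.5]
width: 21.4
clock: 15.98
eef_pos: [569.9, 307.5, 122.7]
tool_rot: [-3.141, -0.001, -0.253]
force: [0.4, -0.3, -1.1]
width: 21.0
[569.89420864 307.5017886  122.68175644] [-3.14094408e+00 -6.25491752e-04 -2.53206345e-01] [ 0.42738387 -0.31855183 -1.07380348] [ 0.03184393  0.02889159 -0.0092858 ]
```

View pics/z9.png

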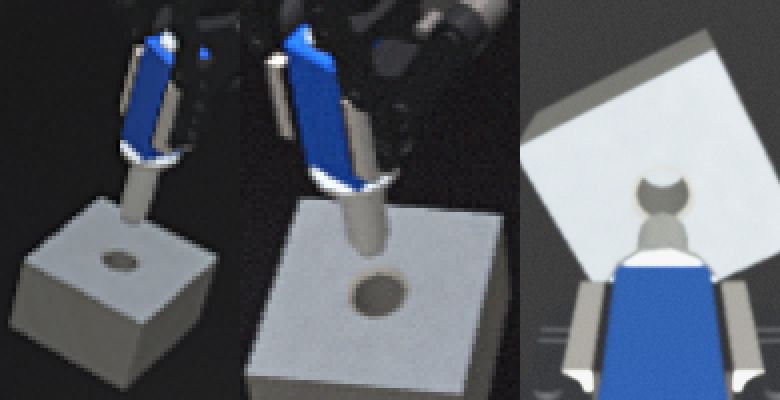

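```bash
python3 - <<'E'
from h import *
ds=ctrl.get_image('scene');dd=ctrl.get_image('side')
print(tri(ds,dd,(451,174.5),(222,372)),tri(ds,dd,(448.25,185.25),(224.5,383.3)))
w=ctrl.get_image('wrist');w['s']=ctrl.read_state();print(w['s']['eef_pos'])
print(onz(w,240+(664-520)/2,150+195/2,45,True))
E
```

```text
(array([570.1, 308.2,  69.4]), np.float64(1.64)) (array([570.7, 306.9,  42.9]), np.float64(2.72))
[569.69398375 307.38132059 122.28395425]
[570.65712862 304.56481853  45.        ]
```

```bash
python3 -m creep '0 0 0.2 0 0 0 1;0 0 0.4 0 0 0 1;0 0 0.5 0 0 0 1;0 0 0.6 0 0 0 1;0 0 0.7 0 0 0 1;0 0 0.8 0 0 0 1;0 0 0.85 0 0 0 1;0 0 0.85 0 0 0 1'; python3 -m creep '0 0 0.1 0 0 0 1;0 0 0.2 0 0 0 1;0 0 0.3 0 0 0 1;0 0 0.4 0 0 0 1;0 0 0.45 0 0 0 1;0 0 0.48 0 0 0 1;0 0 0.5 0 0 0 1;0 0 0.5 0 0 0 1'
```

```text
clock: 16.95
eef_pos: [569.4, 307.2, 87.5]
tool_rot: [3.141, 0.001, -0.253]
force: [-0.6, -0.6, -1.6]
width: 21.2
clock: 17.62
eef_pos: [569.7, 307.4, 68.0]
tool_rot: [3.142, 0.0, -0.253]
force: [0.2, -1.0, -1.7]
width: 21.3
```

```bash
python3 -m creep '0 0 0.03 0 0 0 1;0 0 0.05 0 0 0 1;0 0 0.05 0 0 0 1'; python3 -m creep '0 0 0.03 0 0 0 1;0 0 0.04 0 0 0 1;0 0 0.04 0 0 0 1'
```

```text
clock: 17.87
eef_pos: [569.7, 307.3, 66.1]
tool_rot: [3.142, -0.0, -0.253]
force: [0.9, 0.0, -2.2]
width: 21.4
clock: 18.12
eef_pos: [569.9, 307.5, 65.1]
tool_rot: [-3.141, -0.001, -0.253]
force: [-0.3, -0.9, 3.3]
width: 21.5
```

```bash
python3 -m creep '0 0 0 0 0 0 0.9;0 0 0 0 0 0 0.7;0 0 0 0 0 0 0.5;0 0 0 0 0 0 0.3;0 0 0 0 0 0 0.3;0 0 0 0 0 0 0.3;0 0 0 0 0 0 0.3'; python3 - <<'E'
from h import *
w=snap('wrist','w10');ds=snap('scene','s10');dd=snap('side','d10')
print(w['s']['width'],w['s']['force'])
s=cv2.imread('pics/s10.png');d=cv2.imread('pics/d10.png');w=cv2.imread('pics/w10.png')
def c(i,x,y,w,h,k): return cv2.resize(i[y:y+h,x:x+w],None,fx=k,fy=k,interpolation=cv2.INTER_NEAREST)
cv2.imwrite('pics/z10.png',np.hstack([c(s,418,120,60,100,4),c(d,190,310,70,100,4),c(w,200,200,135*1+20,200,2)[:400]]))
E
```

```text
clock: 18.7
eef_pos: [569.6, 307.3, 64.4]
tool_rot: [3.142, 0.0, -0.253]
force: [0.2, 0.3, 0.3]
width: 59.6
59.59355793541124 [0.15742373 0.27683335 0.31377252]
```

View pics/z10.png

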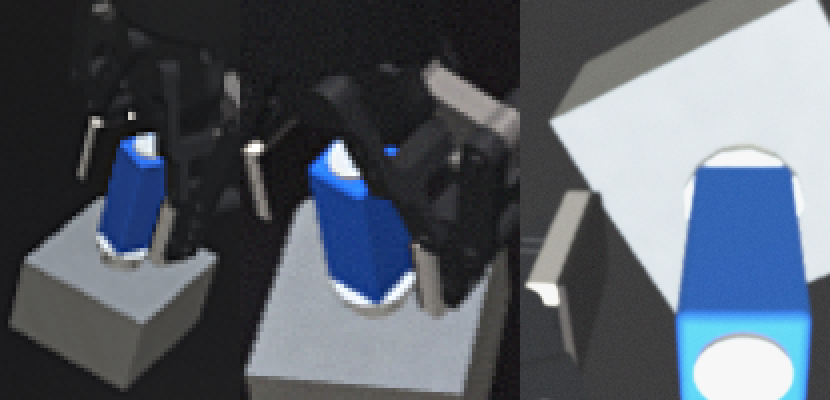

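Released and home. Retreat straight up and check everything.

```bash
python3 -m creep '0 0 -0.3 0 0 0 0.3;0 0 -0.8 0 0 0 0.3;0 0 -1.6 0 0 0 0.3;0 0 -2.5 0 0 0 0.3;0 0 -3.4 0 0 0 0.3;0 0 -4.2 0 0 0 0.3;0 0 -4.2 0 0 0 0.3;0 0 -4.2 0 0 0 0.3;0 0 -4.2 0 0 0 0.3;0 0 -4.2 0 0 0 0.3'; python3 - <<'E'
from h import *
w=snap('wrist','w11');ds=snap('scene','s11');dd=snap('side','d11')
print(w['s']['eef_pos'],w['s']['force'])
for n in 'scene','side':
    a=cv2.imread(f'pics/{n}0.png');b=cv2.imread(f'pics/{n[0] if n=="scene" else "d"}11.png')
    df=cv2.absdiff(a,b).max(2);m=(df>60).astype(np.uint8);k,_,st,_=cv2.connectedComponentsWithStats(m)
    print(n,[list(map(int,x)) for x in st[1:] if x[4]>3])
a=cv2.imread('pics/s11.png');b=cv2.imread('pics/d11.png');w=cv2.imread('pics/w11.png')
def c(i,x,y,w,h,k): return cv2.resize(i[y:y+h,x:x+w],None,fx=k,fy=k,interpolation=cv2.INTER_NEAREST)
cv2.imwrite('pics/z11.png',np.hstack([c(a,415,145,65,75,4),c(b,185,335,65,75,4),c(w,250,140,120,150,2)]))
E
```

```text
clock: 19.68
eef_pos: [568.9, 306.7, 231.5]
tool_rot: [3.14, 0.002, -0.253]
force: [-0.6, -0.3, -0.2]
width: 59.6
[568.86639733 306.66427717 231.45527262] [-0.55692124 -0.31793379 -0.23280119]
scene [[154, 0, 3, 4, 6], [175, 0, 27, 16, 213], [469, 0, 32, 10, 124], [139, 4, 20, 13, 144], [466, 6, 57, 17, 421], [131, 9, 17, 28, 81], [457, 21, 7, 3, 14], [173, 29, 1, 7, 7], [166, 30, 3, 4, 4], [508, 51, 13, 28, 139], [469, 63, 4, 5, 10], [460, 68, 3, 5, 8], [481, 71, 3, 3, 5], [465, 83, 3, 5, 5], [477, 87, 11, 22, 95]]
side [[107, 0, 117, 193, 13579], [560, 0, 43, 44, 1105], [204, 87, 7, 2, 7], [213, 88, 3, 2, 4], [188, 175, 64, 54, 1784], [147, 195, 7, 5, 22], [228, 231, 4, 3, 7], [183, 234, 4, 4, 12], [169, 243, 9, 27, 95], [218, 268, 13, 27, 167]]
```

View pics/z11.png

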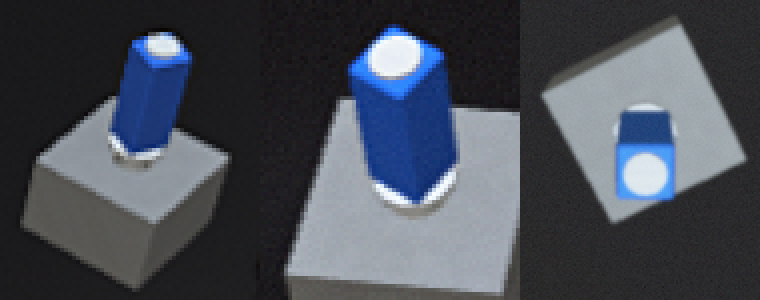

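```bash
python3 -c "
from cell import ctrl
print(ctrl.finish_job())"
```

```text
the job is handed in; nothing more can be done
None
```

I marked the tag with the blue punch and put the punch back in its own stand. I handed the job in at about 20 s.

- **Position:** before contact, the scene and side cameras put the punch within about 1.5 mm of the spot centre. The wrist camera gave about 2 mm. I made a small correction and pressed there.
- **Press:** I pressed with about 11 to 12.4 N for roughly 1.7 s, after subtracting the weight of the punch. The highest reading was about 12.4 N, but force is only read at the end of each move. The sideways force reached about 3 N.
- **Lift:** I lifted the punch straight off. The tag's spot was at the same pixels as before the press, so no shift was visible.
- **Return:** the punch touched bottom at the same height I had gripped it, 65.1 mm. The last pictures show it upright and home, with the gripper open and clear above it.
- **Everything else:** comparing the first and last scene and side pictures showed changes only where the robot itself is in view.

**Did not agree or could not be checked:**
- The wrist camera read positions about 3 to 5 mm lower in y than the scene and side cameras. I relied on relative offsets, which matched within about 2 mm.
- The dot itself could not be seen at picture resolution.

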